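Set a resin pillar in the vee of a pinning jig

ROBOT

A 6-joint arm with a two-finger parallel gripper is mounted at the origin on the work surface. World frame = base frame: x ahead of the robot, y to its left, z up, the work surface at z = 0. Lengths are in mm, angles in degrees, forces in N, time in s.
With the tool pointing down it reaches from about 350 to 975 mm from the base axis. Payload 7.1 kg.
Tool frame: the origin (TCP) lies on the centre line of the jaws, within the pads' length; the fingertips stand 14 mm ahead of it and the grasp point (between the pads) lies 5 mm behind it; z points along the fingers, y is the direction in which the jaws open and shut (so a half turn about z gives the same grasp; the last joint's range is limited). The gripper opens to 88 mm and grips with 3 to 60 N. Pads are 20 mm wide; open, the fingers measure 115 mm over their backs; the gripper's body (75 mm by 178 mm) begins 61 mm behind the grasp point.
Start: joints at [-72.594, 24.242, 93.386, -0, 62.372, -1.089], TCP at [198.282, -592.697, 236.675] pointing down, gripper open.
Joint ranges: [-172.04, 172.04], [-51.8, 120.97], [4.93, 147.93], [-75.15, 255.16], [6.16, 154.13], [-145.62, 145.62]. Speed limits (degrees/s): [136.94, 136.94, 172.46, 180, 180, 180].

INTERFACE

Orientations are given as [roll, pitch, yaw] about the fixed x, y, z axes, in that order (R = Rz(yaw) Ry(pitch) Rx(roll)).
In Python, from workcell import arm gives the robot as it stands. The module is installed in compiled form; this text tells all that it offers.
- The arm moves only by the tool servo_tool, never from a script. Its argument "steps" is a list of rows, each a list of 7 numbers: the shift along the tool's x, y, z in mm, then the turn, a rotation vector about the tool's x, y, z in rad, then the closure, from -1 (fully open) to 1 (shut), so that 0 is half open. A call has 1 to 10 rows; each row shifts and turns the commanded pose from where the row before left it, along the tool's axes as they then stand; what a row does not reach is not made up. A row lasts 1/10 s, in which the tool goes at most 50 mm and 8.59 degrees, less where a joint would pass 70% of its speed; a pose out of reach is approached as far as the arm can. A call with a gripper value outside its range is refused whole. The fingers move at their own pace and stop on an object; "force" is the grip in N (left out, the last holds). Time passes only in rows, so rows that do not move let the fingers close. It gives the time, the measured TCP pose, the force and the opening at its end, in the units of the state.
- arm.sense(): the state, without advancing time (a new reading comes with each control period).
- arm.get_image(name): name is "scene" or "top" or "wrist"; returns the picture (480x640x3 uint8, red, green, blue); there is no depth.
- arm.camera_params(name): a dict with "fov_y" (degrees; the focal length in pixels is half the picture's height over the tangent of half this angle, whatever the lens; pixels are square), "cx", "cy" (the principal point, pixels), "R" (3x3) and "t" (3): a world point X has camera coordinates R X + t. Camera axes: x right, y down, z forward; pixel columns grow to the right and rows downward; lengths in mm; the calibration is good to about 2 mm. A picture is of the moment at which its call begins: read the wrist's pose just before it. camera_params takes no time and is no camera call; for the wrist camera it gives the pose at the moment of the call.
- arm.sign_off(): hands the job in, once; it reports no verdict.
The state is a dict: "time": time; "joint_positions": joint angles; "dq": joint speeds; "joint_efforts": joint torques, N m; "ee_pos": TCP position; "tcp_rot": TCP orientation; "force": force on the tool from outside, world axes, zero at the start; "moment": the same for the moment, N m; "width": opening from 0.0 (shut) to 1.0 (fully open).
Only numpy, scipy, OpenCV 4.12 (cv2) and the standard library are available. Lean on these libraries where they do the work, as an engineer would, in place of code of your own. Each camera call takes 0.05 s, during which the arm holds its last target. There are 200 camera calls.

TASK

Get the long resin pillar lying on the shelf ready for pinning: set it down on the jig's ledge and let go, then roll it off the ledge into the vee (do not lift it over) so that it settles and centres itself there. Slide it along the vee until its end butts against the drill guide plate, then push the clamp arm down so that its rubber pad holds the pillar firmly without crushing the resin. Leave the miniatures and everything else on the shelf where they are.

Things in the scene. Friction and masses are not known exactly. Their poses are not given: they have to be found in the camera images.
- pillar: Pewter-grey cast resin pillar lying on the shelf: a plain cylinder 120 mm long, 44 mm in diameter, about 0.2 kg. Origin at its centre, x axis along its length; both ends are alike. It stays put on a level surface; pushed from the side at or below its axis it rolls, pushed above it, it binds. (The upright broken stump of the same casting is not it.)
- jig: Beech pinning jig, fixed, 152 mm across by 165 mm along its vee. Origin on the shelf under the vee's centre line. x points across the vee from the ledge (-x, the robot's side) to the clamp bar (+x); y runs along the vee to the drill guide plate (+y); z up. Flat steel clamp bar upright at x = 45 to 55, y = -10 to +10 mm, 156 mm high, on a back block 46 mm high.
- ledge_mid (a point): Point on the jig's level ledge (36 mm high, jig x = -92 to -20, y = -95 to +70 mm), at jig x = -64, y = -15 mm: a good place to set the pillar down, its length along jig y, its axis then 58 mm above the shelf and its end 15 mm short of the guide plate.
- vee_seat (a point): Where the pillar's centre is when it lies home in the vee against the guide plate: jig x = 0, y = 0, 47.1 mm high; axes as the jig's. Right-angled vee, flanks at 45 degrees, bottom 16 mm above the shelf; near edge x = -20 mm, 36 mm high; far flank up to x = +30 mm, 46 mm high. The pillar's axis is 58 mm high as it rolls over the near edge.
- guide_face (a point): Point on the guide plate's face (looking to jig -y) at jig x = 0, y = +60 mm, 47.1 mm high, on the vee's axis: the pillar's end butts here. Aluminium plate with a steel drill bush, x = -24 to +30, y = 60 to 72 mm, 12 to 82 mm high: the pillar must roll in with its centre at jig y below 0 to pass it.
- clamp_top (a point): Centre of the top of the round grey finger disc (22 mm in diameter) on the clamp arm, straight above the pad and the vee's centre line; press here. At the start it is 110 to 113 mm high. The rubber pad (20 mm in diameter) yields 1 mm per 8 N. A squeeze of 5 to 14 N (11 to 20 N of push on the disc) holds the pillar well; under 4 N is loose, 20 N or more marks the resin.
- clamp_arm: Black clamp arm, 22 mm wide and 12 mm thick, on the bar, reaching over the vee to jig x = -11 mm; its collar (x 38 to 62, y -16 to +16 mm) stands 6 mm above the disc. Slides down 28 mm at most under about 5.5 N and stays where left. Origin 25 mm below the disc's top. The pad's screw spindle is set differently each time: the pad's underside is 22 to 28 mm below the disc's top.
- mini_serpent: Bystander: resin miniature of a coiled serpent on a round base 44 mm in diameter, 75 mm tall. Origin under its base.
- mini_tortoise: Bystander: resin miniature of a tortoise with a turret, base 44 mm in diameter, 64 mm tall. Origin under its base.
- mini_tree: Bystander: resin miniature of a gnarled tree, base 44 mm in diameter, 77 mm tall. Origin under its base.
- mini_owl: Bystander: resin miniature of an owl, base 44 mm in diameter, 77 mm tall. Origin under its base.
- bit_box: Bystander: frosted plastic box with a clip-on lid, 106 x 162 x 58 mm. Origin under its centre.
- hex_tiles: Bystander: stack of six beech hexagon tiles, 80 mm across, 48 mm tall. Origin under its centre.
- tea_light: Bystander: white battery tea light holder, 72 mm in diameter, 54 mm tall. Origin under its centre.
- stump: Bystander: broken pillar stump standing upright, 44 mm in diameter, 64 mm tall. Origin under its centre.
Mind the look-alikes: they are no part of the job. Of the things like the jig, leave any that is blue or pink; of the rest the larger one is meant.

How it is judged:
By the outcome, as a careful person would: the job done as asked, in the order asked, and still so for the second after the job is handed in, with the robot touching nothing.
It also fails if it takes over 64 s, if anything falls off the work surface, if the arm or the gripper's body presses on something with over 40 N, if the wrist force passes 120 N, or if a joint passes its speed limit or range.

## Working session

There is one attempt and no reset: what is moved stays moved. The work goes in short steps, Python scripts to look and compute and a tool call to move; the robot and the scene stay as the last step left them, time stands still between calls to the robot, and variables do not carry over. Pictures are saved under pics/ and viewed, about 8 in all and at most 12, crops included, and the job is handed in when it is done.

Besides the shell and the picture viewer there is one more tool, called after ">>>" as name(argument=value, ...), one argument or row to a line, values as JSON. servo_tool: Moves the arm, as the interface text tells. Its arguments: {"type":"object","properties":{"steps":{"type":"array","items":{"type":"array","items":{"type":"number"}}},"force":{"type":"number"}},"required":["steps"]}

```bash
mkdir -p pics
python3 - <<'E'
from workcell import arm
import cv2,numpy as np
for n in("scene","top"):
    cv2.imwrite(f"pics/{n}1.png",arm.get_image(n)[:,:,::-1]); p=arm.camera_params(n); print(n,p)
s=arm.sense();print(s)
E
```

```text
scene {'fov_y': 55.504293807761094, 'cx': 321.47394347323154, 'cy': 241.05883542656792, 'R': array([[-0.19631659,  0.9805368 ,  0.00271695],
       [ 0.81490181,  0.16469405, -0.55570758],
       [-0.5453392 , -0.10688057, -0.83137338]]), 't': array([ 120.6401082 , -364.04927884, 1353.79235665])}
top {'fov_y': 55.28832346116748, 'cx': 330.18289842650245, 'cy': 240.41090931976714, 'R': array([[-0.02392033, -0.99970666, -0.00379507],
       [-0.99937977,  0.0240103 , -0.02576019],
       [ 0.02584375,  0.00317652, -0.99966095]]), 't': array([  17.73030051,  501.55654076, 1233.35833506])}
{'time': 0.1, 'joint_positions': array([-7.25925752e+01,  2.42817848e+01,  9.34252149e+01,  1.15598107e-03,
        6.23720954e+01, -1.08699543e+00]), 'dq': array([ 0.01347353, -0.12685669, -0.30326409,  0.00699511, -0.04305252,
        0.01061112]), 'joint_efforts': array([-1.00844783e-03, -5.45611739e+01, -2.74325627e+01,  6.44583511e-02,
        1.88146537e-02, -5.23202550e-05]), 'ee_pos': array([ 198.16389413, -592.25959507,  235.97314871]), 'tcp_rot': array([-1.79920939e+02, -2.52372199e-03,  1.84938817e+01]), 'force': array([0.14727418, 0.4348999 , 0.20064778]), 'moment': array([ 0.05373659,  0.03726194, -0.02014734]), 'width': 0.9986075041777505}
```

View pics/scene1.png

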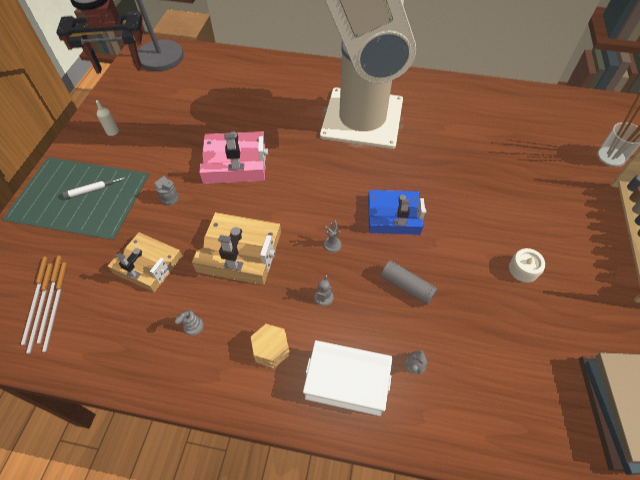

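View pics/top1.png

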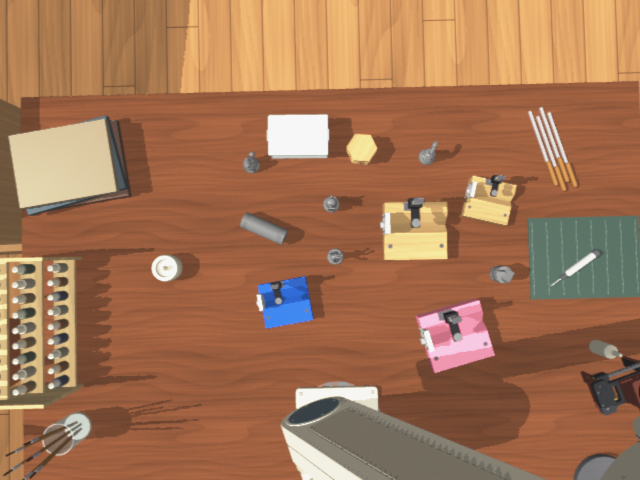

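The pillar candidates are the grey lying cylinder at top (264,228) and the upright stump at about (500,273); I choose the lying one. The jig candidates are large beech (415,230), small beech (490,200), blue (285,302) and pink (455,336); I choose the large beech. Next is a close crop to check both.

Run:
```python
import cv2
i=cv2.imread("pics/top1.png")
a=cv2.resize(i[190:270,230:340],None,fx=7,fy=7,interpolation=cv2.INTER_CUBIC)[:, :770]
b=cv2.resize(i[185:270,370:460],None,fx=7,fy=7,interpolation=cv2.INTER_CUBIC)
cv2.imwrite("pics/c_jig.png",b); 
p=i[200:255,230:300]; cv2.imwrite("pics/c_pil.png",cv2.resize(p,None,fx=10,fy=10,interpolation=cv2.INTER_CUBIC))
```

```text
(no output)
```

View pics/c_jig.png

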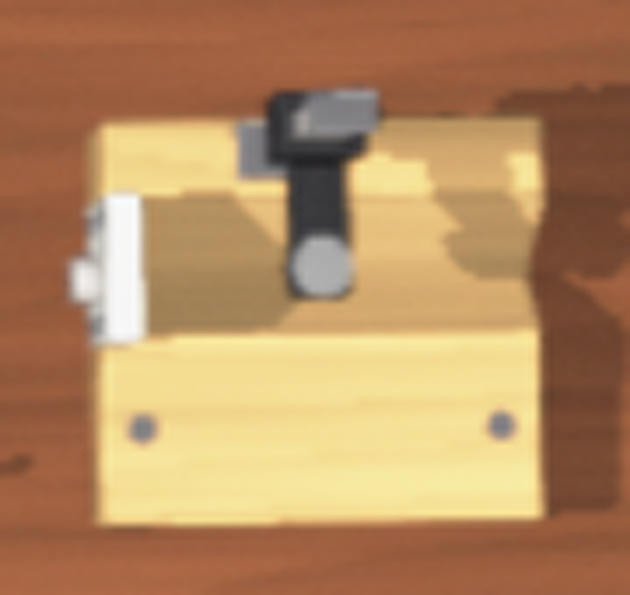

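View pics/c_pil.png

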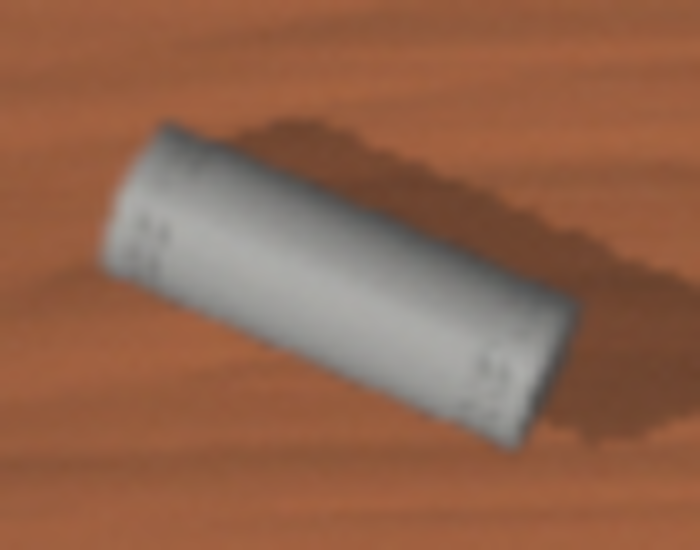

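The jig crop shows the large beech jig: ledge corners at crop (97,523) and (545,518), vee edge end at (540,333), disc at (322,266). The pillar crop shows a plain grey cylinder with ends at about (132,195) and (551,378). Both are the right ones.

```bash
cat > h.py <<'E'
import numpy as np, cv2
from workcell import arm
from scipy.spatial.transform import Rotation as Ro
def K(p): f=240/np.tan(np.radians(p["fov_y"]/2)); return np.array([[f,0,p["cx"]],[0,f,p["cy"]],[0,0,1]])
def back(p,uv,z):
    d=p["R"].T@np.linalg.solve(K(p),[*uv,1]); c=-p["R"].T@p["t"]; return c+d*(z-c[2])/d[2]
def proj(p,X):
    q=K(p)@(p["R"]@np.asarray(X,float)+p["t"]); return q[:2]/q[2]
E
python3 - <<'E'
from h import *
p=arm.camera_params("top")
o=lambda u,v:(370+u/7-.43,185+v/7-.43)
pts=[((97,523),36,(-92,70)),((545,518),36,(-92,-95)),((540,333),36,(-20,-95)),((322,266),111.5,(0,0)),((143,340),82,(-24,60))]
W=np.array([back(p,o(*a),z)[:2] for a,z,_ in pts]);J=np.array([c for *_,c in pts],float)
r=J-J.mean(0);w=W-W.mean(0)
th=np.arctan2((r[:,0]*w[:,1]-r[:,1]*w[:,0]).sum(),(r*w).sum());R=np.array([[np.cos(th),-np.sin(th)],[np.sin(th),np.cos(th)]])
t=W.mean(0)-R@J.mean(0);print("jig",t,np.degrees(th));print(W-(J@R.T+t)); print(W)
q=lambda u,v:(230+u/10-.45,200+v/10-.45)
for k in [(165,122),(100,268),(520,450),(582,305)]: print(back(p,q(*k),22))
a,b=back(p,q(132,195),22),back(p,q(551,378),22);print((a+b)/2,b-a,np.linalg.norm(b-a),np.degrees(np.arctan2(*(b-a)[1::-1])))
for k in [(427,155),(331,204),(335,256),(252,163)]: print(k,back(p,k,30))
E
```

```text
jig [ 538.2408667  -207.29178181] -1.0254043532991106
[[ 4.13702916e-01  2.06789661e+00]
 [ 1.22330409e+00 -1.60193548e+00]
 [-1.02544543e+00 -5.56902450e-01]
 [ 8.50815824e-04  1.32467580e-01]
 [-6.12412397e-01 -4.15262556e-02]]
[[ 447.92200349 -133.58868823]
 [ 445.77880975 -302.232097  ]
 [ 515.51853006 -302.47555629]
 [ 538.24171752 -207.15931423]
 [ 514.7060413  -146.9134191 ]]
[583.6102825  229.07474415  22.        ]
[544.89213698 247.22771081  22.        ]
[493.49628299 135.84986866  22.        ]
[531.8735239  118.44445431  22.        ]
[538.39543458 182.72098799  22.        ] [ -51.70315133 -111.13528633    0.        ] 122.57351967339473 -114.94912714968882
(427, 155) [ 722.67716243 -257.77984926   30.        ]
(331, 204) [598.03262084   1.13820968  30.        ]
(335, 256) [459.57758393  -6.1539179   30.        ]
(252, 163) [712.76952907 209.20824498  30.        ]
```

>>> servo_tool(
  steps=[
    [0,0,0,0,0,-0.135,-1],
    [0,0,0,0,0,-0.135,-1],
    [0,0,0,0,0,-0.135,-1],
    [0,0,0,0,0,-0.135,-1],
    [0,0,0,0,0,-0.135,-1],
    [0,0,0,0,0,-0.137,-1],
    [47,-1,0,0,0,0,-1],
    [47,-1,0,0,0,0,-1],
    [47,-1,0,0,0,0,-1],
    [47,-1,0,0,0,0,-1],
  ],
)

```text
time: 1.1
ee_pos: [274.2, -418.7, 236.3]
tcp_rot: [-180.0, -0.0, 65.0]
force: [1.1, 0.1, 0.2]
width: 1.0
```

>>> servo_tool(
  steps=[
    [47,-1,0,0,0,0,-1],
    [47,-1,0,0,0,0,-1],
    [47,-1,0,0,0,0,-1],
    [47,-1,0,0,0,0,-1],
    [47,-1,0,0,0,0,-1],
    [47,-1,0,0,0,0,-1],
    [47,-1,0,0,0,0,-1],
    [47,-1,0,0,0,0,-1],
    [47,-1,0,0,0,0,-1],
    [47,-1,0,0,0,0,-1],
  ],
)

```text
time: 2.1
ee_pos: [463.7, 11.7, 236.6]
tcp_rot: [-180.0, 0.0, 65.0]
force: [2.4, -0.8, 0.1]
width: 0.999
```

>>> servo_tool(
  steps=[
    [47,-1,0,0,0,0,-1],
    [47,-1,0,0,0,0,-1],
    [47,-1,0,0,0,0,-1],
    [47,-1,0,0,0,0,-1],
    [0,0,0,0,0,0,-1],
    [0,0,0,0,0,0,-1],
  ],
)

```text
time: 2.7
ee_pos: [538.7, 182.4, 235.9]
tcp_rot: [-179.9, 0.1, 65.1]
force: [-0.8, -0.4, 0.2]
width: 1.0
```

Run:
```python
from h import *
s=arm.sense();print(s["ee_pos"],s["tcp_rot"],s["joint_positions"],s["time"])
p=arm.camera_params("wrist");i=arm.get_image("wrist");cv2.imwrite("pics/w1.png",i[:,:,::-1])
np.savez("w1.npz",**p)
print(p["fov_y"],proj(p,[538.4,182.7,22]),-p["R"].T@p["t"])
```

```text
[538.73023045 182.38243601 235.91267892] [-1.79940325e+02  7.23866323e-02  6.51398047e+01] [ 1.75111183e+01  1.96392881e+01  1.00604583e+02 -1.53366226e-02
  5.98490013e+01  4.23790654e+01] 2.7
71.6418468902497 [316.8817746  218.27435961] [569.7148289  249.6311281  384.71158964]
```

View pics/w1.png

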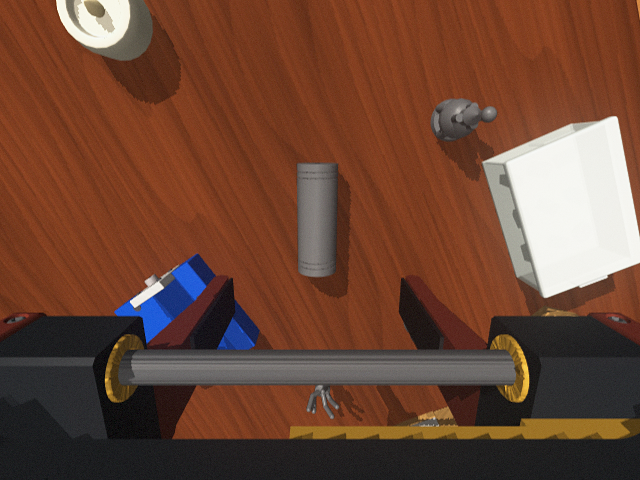

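The wrist view shows the pillar centred between the jaws: edges at columns 298/337, centre at (317.5,219.5), against (317,218) predicted. It is well aligned, so I descend.

>>> servo_tool(
  steps=[
    [0,0,40,0,0,0,-1],
    [0,0,45,0,0,0,-1],
    [0,0,45,0,0,0,-1],
    [0,0,40,0,0,0,-1],
    [0,0,25,0,0,0,-1],
    [0,0,15,0,0,0,-1],
    [0,0,8,0,0,0,-1],
    [0,0,0,0,0,0,-1],
    [0,0,0,0,0,0,-1],
  ],
)

```text
time: 3.65
ee_pos: [540.0, 181.7, 19.8]
tcp_rot: [179.9, -0.1, 65.0]
force: [-0.2, -0.2, -0.1]
width: 1.0
```

>>> servo_tool(
  steps=[
    [0,0,0,0,0,0,1],
    [0,0,0,0,0,0,1],
    [0,0,0,0,0,0,1],
    [0,0,0,0,0,0,1],
    [0,0,0,0,0,0,1],
    [0,0,0,0,0,0,1],
    [0,0,0,0,0,0,1],
    [0,0,0,0,0,0,1],
  ],
  force=15,
)

```text
time: 4.45
ee_pos: [539.2, 181.8, 18.7]
tcp_rot: [-180.0, 0.0, 65.0]
force: [-0.7, -0.6, 2.1]
width: 0.499
```

>>> servo_tool(
  steps=[
    [0,0,-20,0,0,0,1],
    [0,0,-40,0,0,0,1],
    [0,0,-45,0,0,0,1],
    [0,0,-45,0,0,0,1],
    [0,0,-30,0,0,0,1],
    [0,0,-20,0,0,-0.14,1],
    [0,0,0,0,0,-0.14,1],
    [0,0,0,0,0,-0.139,1],
    [-20,-6,0,0,0,0,1],
    [-40,-7,0,0,0,0,1],
  ],
)

```text
time: 5.45
ee_pos: [525.1, 122.9, 218.4]
tcp_rot: [180.0, -0.0, 89.2]
force: [-0.1, -0.9, -2.8]
width: 0.497
```

>>> servo_tool(
  steps=[
    [-45,-6,0,0,0,0,1],
    [-45,-6,0,0,0,0,1],
    [-45,-6,0,0,0,0,1],
    [-45,-6,0,0,0,0,1],
    [-45,-6,0,0,0,0,1],
    [-45,-6,0,0,0,0,1],
    [-45,-6,0,0,0,0,1],
    [-34,-3,0,0,0,0,1],
    [0,0,0,0,0,0,1],
    [0,0,0,0,0,0,1],
  ],
)

```text
time: 6.45
ee_pos: [473.7, -226.6, 218.2]
tcp_rot: [-179.9, -0.0, 88.9]
force: [-0.2, 0.1, -1.7]
width: 0.497
```

Run:
```python
from h import *
s=arm.sense();print(s["ee_pos"],s["tcp_rot"],s["force"],s["width"],s["time"])
p=arm.camera_params("wrist");i=arm.get_image("wrist");cv2.imwrite("pics/w2.png",i[:,:,::-1])
np.savez("w2.npz",**p)
th=np.radians(-1.025);R=np.array([[np.cos(th),-np.sin(th)],[np.sin(th),np.cos(th)]])
for J in [(-92,70,36),(-92,-95,36),(-20,-95,36),(-20,60,36),(0,0,111.5),(-24,60,82),(30,60,82)]:
    print(J,proj(p,[*(R@J[:2]+[538.24,-207.29]),J[2]]).round(1))
```

```text
[ 473.68983102 -226.55268025  218.22087065] [-1.79949670e+02 -3.88879788e-02  8.89060418e+01] [-0.2059713   0.08636289 -1.70538074] 0.49703489755179275 6.45
(-92, 70, 36) [287.8 131.8]
(-92, -95, 36) [291.5 292.8]
(-20, -95, 36) [358.2 292.8]
(-20, 60, 36) [363.6 142.8]
(0, 0, 111.5) [399.3 220.8]
(-24, 60, 82) [366.3 141.6]
(30, 60, 82) [432.1 141.6]
```

View pics/w2.png

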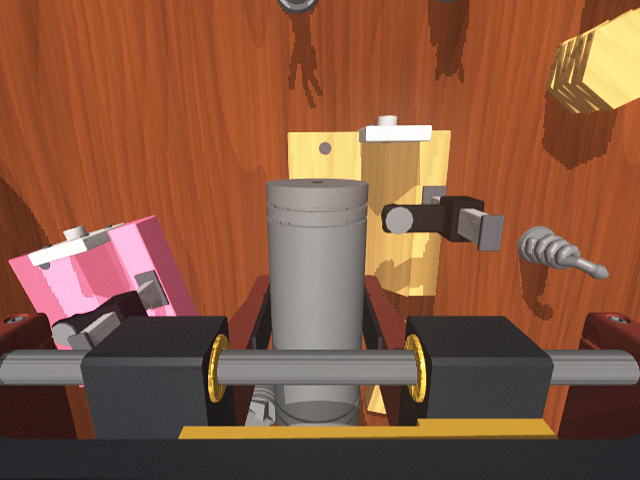

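The wrist view matches the jig estimate: ledge corner (288,131.5) against (287.8,131.8) predicted, disc (398.5,219.5) against (399.3,220.8). The pillar is held straight above the ledge, so I lower it.

>>> servo_tool(
  steps=[
    [0,0,30,0,0,0,1],
    [0,0,40,0,0,0,1],
    [0,0,40,0,0,0,1],
    [0,0,25,0,0,0,1],
    [0,0,15,0,0,0,1],
    [0,0,8,0,0,0,1],
    [0,0,2,0,0,0,1],
    [0,0,0,0,0,0,1],
    [0,0,0,0,0,0,1],
  ],
)

```text
time: 7.4
ee_pos: [475.0, -226.2, 59.6]
tcp_rot: [179.9, 0.0, 89.0]
force: [-0.0, 0.8, -1.2]
width: 0.495
```

>>> servo_tool(
  steps=[
    [0,0,1,0,0,0,1],
    [0,0,1,0,0,0,1],
    [0,0,0,0,0,0,1],
    [0,0,0,0,0,0,1],
  ],
)

```text
time: 7.8
ee_pos: [474.3, -226.3, 56.8]
tcp_rot: [180.0, 0.0, 89.0]
force: [0.5, 0.6, -2.6]
width: 0.493
```

>>> servo_tool(
  steps=[
    [0,0,1,0,0,0,1],
    [0,0,0.5,0,0,0,1],
    [0,0,0,0,0,0,1],
    [0,0,0,0,0,0,1],
  ],
)

```text
time: 8.2
ee_pos: [474.3, -226.2, 55.1]
tcp_rot: [-180.0, -0.0, 89.0]
force: [0.5, 0.3, -1.3]
width: 0.496
```

>>> servo_tool(
  steps=[
    [0,0,0.5,0,0,0,1],
    [0,0,0,0,0,0,1],
    [0,0,0,0,0,0,1],
  ],
)

```text
time: 8.5
ee_pos: [474.3, -226.2, 54.7]
tcp_rot: [180.0, 0.0, 89.0]
force: [-0.4, 0.7, -1.5]
width: 0.498
```

>>> servo_tool(
  steps=[
    [0,0,0.6,0,0,0,1],
    [0,0,0,0,0,0,1],
    [0,0,0,0,0,0,1],
  ],
)

```text
time: 8.8
ee_pos: [474.4, -226.2, 54.6]
tcp_rot: [180.0, 0.0, 89.0]
force: [-3.0, 0.9, 5.5]
width: 0.496
```

>>> servo_tool(
  steps=[
    [0,0,0.5,0,0,0,1],
    [0,0,0,0,0,0,1],
    [0,0,0,0,0,0,1],
  ],
)

```text
time: 9.1
ee_pos: [474.4, -226.2, 54.6]
tcp_rot: [180.0, 0.0, 89.0]
force: [-3.3, 1.9, 11.3]
width: 0.498
```

>>> servo_tool(
  steps=[
    [0,0,-0.9,0,0,0,1],
    [0,0,0,0,0,0,0.5],
    [0,0,0,0,0,0,-0.5],
    [0,0,0,0,0,0,-0.5],
    [0,0,0,0,0,0,-0.5],
    [0,0,0,0,0,0,-0.5],
    [0,0,-10,0,0,0,-0.5],
    [0,0,-30,0,0,0,-0.5],
    [0,0,-40,0,0,0,-0.5],
    [0,0,-30,0,0,0,-0.5],
  ],
)

```text
time: 10.1
ee_pos: [474.6, -226.3, 166.9]
tcp_rot: [179.9, 0.0, 89.0]
force: [0.1, -0.6, -0.3]
width: 0.749
```

>>> servo_tool(
  steps=[
    [0,0,0,0,0,0.143,-1],
    [0,0,0,0,0,0.143,-1],
    [0,0,0,0,0,0.143,-1],
    [0,0,0,0,0,0.143,-1],
    [0,0,0,0,0,0.143,-1],
    [0,0,0,0,0,0.143,-1],
    [0,0,0,0,0,0.143,-1],
    [0,0,0,0,0,0.143,-1],
    [0,0,0,0,0,0.143,-1],
    [0,0,0,0,0,0.143,-1],
  ],
)

```text
time: 11.1
ee_pos: [474.3, -226.2, 165.2]
tcp_rot: [180.0, -0.0, 6.8]
force: [0.3, 0.2, 0.9]
width: 1.001
```

>>> servo_tool(
  steps=[
    [0,0,0,0,0,0.14,-1],
    [-20,0,0,0,0,0,-1],
    [-25,0,0,0,0,0,-1],
    [0,0,0,0,0,0,-1],
    [0,0,0,0,0,0,-1],
  ],
)

```text
time: 11.6
ee_pos: [429.8, -225.8, 165.2]
tcp_rot: [180.0, -0.1, -1.0]
force: [0.1, -0.1, 0.3]
width: 1.0
```

Run:
```python
from h import *
s=arm.sense();print(s["ee_pos"],s["tcp_rot"],s["force"],s["width"],s["time"])
p=arm.camera_params("top");i=arm.get_image("top");w=arm.get_image("wrist")
a=cv2.resize(i[180:270,370:470,::-1],(400,360),interpolation=cv2.INTER_CUBIC)
b=cv2.resize(w[:,:,::-1],(400,300));b=cv2.copyMakeBorder(b,0,60,0,0,0)
cv2.imwrite("pics/p3.png",np.hstack([a,b]))
```

```text
[ 429.77460571 -225.75163323  165.22494292] [ 1.79966278e+02 -7.55889414e-02 -9.64423381e-01] [ 0.11039169 -0.14484409  0.26025205] 1.0000872577024873 11.6
```

View pics/p3.png

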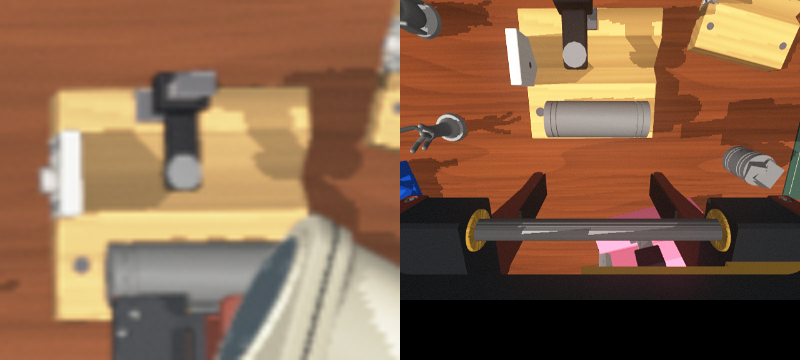

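The pillar lies square on the ledge and is released, with its ends clear of the guide plate. I descend behind it and push it with both open fingers.

>>> servo_tool(
  steps=[
    [0,0,25,0,0,0,-1],
    [0,0,35,0,0,0,-1],
    [0,0,25,0,0,0,-1],
    [0,0,13,0,0,0,-1],
    [0,0,5,0,0,0,-1],
    [0,0,0,0,0,0,-1],
    [2,0,0,0,0,0,-1],
    [2,0,0,0,0,0,-1],
    [2,0,0,0,0,0,-1],
    [2,0,0,0,0,0,-1],
  ],
)

```text
time: 12.7
ee_pos: [437.9, -225.8, 62.1]
tcp_rot: [180.0, -0.1, -0.9]
force: [0.8, -0.7, 0.7]
width: 0.999
```

>>> servo_tool(
  steps=[
    [2,0,0,0,0,0,-1],
    [2,0,0,0,0,0,-1],
    [2,0,0,0,0,0,-1],
    [2,0,0,0,0,0,-1],
    [2,0,0,0,0,0,-1],
    [2,0,0,0,0,0,-1],
    [2,0,0,0,0,0,-1],
    [2,0,0,0,0,0,-1],
  ],
)

```text
time: 13.5
ee_pos: [453.5, -225.8, 61.4]
tcp_rot: [-180.0, 0.0, -0.9]
force: [1.8, 0.7, -0.7]
width: 1.001
```

Run:
```python
from h import *
s=arm.sense();print(s["ee_pos"],s["tcp_rot"],s["force"],s["width"],s["time"])
w=arm.get_image("wrist")
cv2.imwrite("pics/p4.png",w[:,:,::-1])
```

```text
[ 453.45147132 -225.84105331   61.4496552 ] [-1.79998621e+02  3.47930385e-03 -9.26504196e-01] [ 1.84302954  0.69547228 -0.6990299 ] 1.0009259438007343 13.5
```

View pics/p4.png

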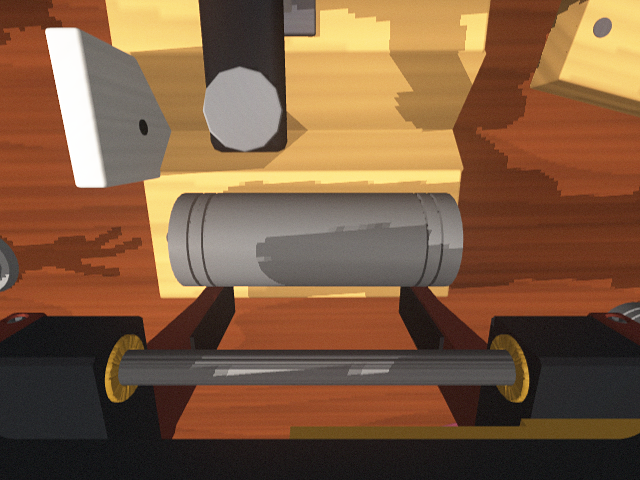

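The fingers are at the pillar, which stays square on the ledge and clear of the plate. I continue rolling.

>>> servo_tool(
  steps=[
    [2,0,0,0,0,0,-1],
    [2,0,0,0,0,0,-1],
    [2,0,0,0,0,0,-1],
    [2,0,0,0,0,0,-1],
    [2,0,0,0,0,0,-1],
    [2,0,0,0,0,0,-1],
    [2,0,0,0,0,0,-1],
    [2,0,0,0,0,0,-1],
    [2,0,0,0,0,0,-1],
    [2,0,0,0,0,0,-1],
  ],
)

```text
time: 14.55
ee_pos: [473.5, -226.2, 61.5]
tcp_rot: [180.0, -0.0, -0.9]
force: [-0.2, 0.4, 0.4]
width: 0.998
```

>>> servo_tool(
  steps=[
    [2,0,0,0,0,0,-1],
    [2,0,0,0,0,0,-1],
    [2,0,0,0,0,0,-1],
    [2,0,0,0,0,0,-1],
    [2,0,0,0,0,0,-1],
    [2,0,0,0,0,0,-1],
    [0,0,0,0,0,0,-1],
  ],
)

```text
time: 15.25
ee_pos: [485.6, -226.4, 61.5]
tcp_rot: [180.0, -0.0, -0.9]
force: [0.4, -0.3, -0.3]
width: 0.999
```

Run:
```python
from h import *
s=arm.sense();print(s["ee_pos"],s["tcp_rot"],s["force"],s["width"],s["time"])
w=arm.get_image("wrist")
cv2.imwrite("pics/p5.png",w[:,:,::-1])
```

```text
[ 485.6480128  -226.43839427   61.50925019] [ 1.79993019e+02 -1.84125791e-02 -9.23746810e-01] [ 0.42138996 -0.34886276 -0.26315667] 0.9994900982941697 15.25
```

View pics/p5.png

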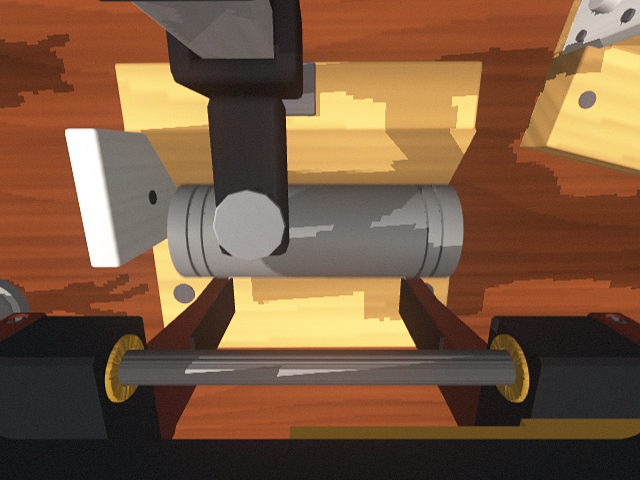

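It is at the edge but still at ledge height (image width unchanged at 295 px). I push on a bit.

>>> servo_tool(
  steps=[
    [2,0,0,0,0,0,-1],
    [2,0,0,0,0,0,-1],
    [2,0,0,0,0,0,-1],
    [2,0,0,0,0,0,-1],
    [0,0,0,0,0,0,-1],
    [0,0,0,0,0,0,-1],
    [0,0,0,0,0,0,-1],
    [0,0,0,0,0,0,-1],
  ],
)

```text
time: 16.1
ee_pos: [493.2, -226.5, 61.5]
tcp_rot: [-180.0, 0.0, -0.9]
force: [-0.3, 0.4, -0.2]
width: 1.0
```

Run:
```python
from h import *
s=arm.sense();print(s["ee_pos"],s["tcp_rot"],s["force"],s["width"],s["time"])
p=arm.camera_params("wrist")
w=arm.get_image("wrist")
cv2.imwrite("pics/p6.png",w[:,:,::-1])
th=np.radians(-1.025);R=np.array([[np.cos(th),-np.sin(th)],[np.sin(th),np.cos(th)]])
for y in(-80,40):
  for z in (47.1,58): print(y,z,proj(p,[*(R@[0 if z<50 else -20,y]+[538.24,-207.29]),z]))
```

```text
[ 493.19820767 -226.47400645   61.46703809] [-1.79996995e+02  5.08687675e-03 -9.29974162e-01] [-0.26269064  0.41140791 -0.24113047] 1.000220471819776 16.1
-80 47.1 [437.61650241 210.28285515]
-80 58 [441.34698702 255.42120637]
40 47.1 [195.77214933 209.77028229]
40 58 [191.85209122 254.89117682]
```

View pics/p6.png

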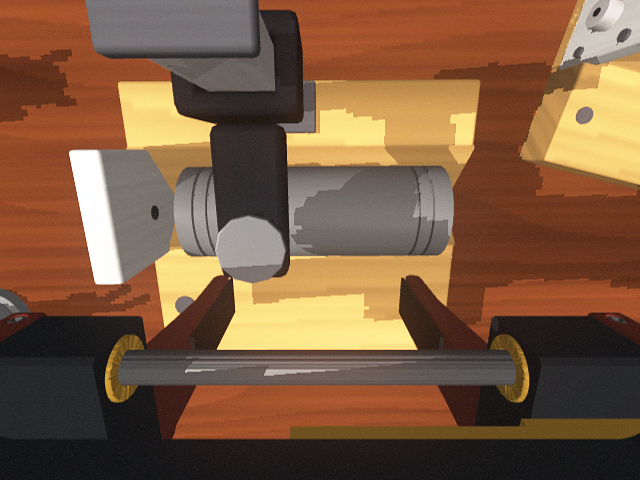

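The pillar has dropped into the vee: it looks smaller (280 px) and its axis is at row 211, against 210 predicted. Next I rise, turn, close the fingers and go to its free end.

>>> servo_tool(
  steps=[
    [-3,0,-20,0,0,0,-1],
    [0,0,-40,0,0,0,1],
    [0,0,-40,0,0,0,1],
    [10,20,0,0,0,0,1],
    [17,34,0,0,0,0,1],
    [20.5,34,0,0,0,0,1],
    [0,0,0,0,0,-0.143,1],
    [0,0,0,0,0,-0.143,1],
    [0,0,0,0,0,-0.143,1],
    [0,0,0,0,0,-0.143,1],
  ],
)

```text
time: 17.15
ee_pos: [536.1, -315.3, 161.3]
tcp_rot: [-180.0, 0.0, 32.2]
force: [0.0, -0.8, 0.2]
width: 0.221
```

>>> servo_tool(
  steps=[
    [0,0,0,0,0,-0.143,1],
    [0,0,0,0,0,-0.143,1],
    [0,0,0,0,0,-0.143,1],
    [0,0,0,0,0,-0.143,1],
    [0,0,0,0,0,-0.143,1],
    [0,0,0,0,0,-0.143,1],
    [0,0,0,0,0,-0.14,1],
    [0,0,0,0,0,0,1],
    [0,0,0,0,0,0,1],
  ],
)

```text
time: 18.05
ee_pos: [536.3, -315.2, 161.4]
tcp_rot: [-180.0, -0.0, 88.8]
force: [-0.2, 0.4, -0.5]
width: 0.007
```

>>> servo_tool(
  steps=[
    [0,0,25,0,0,0,1],
    [0,0,35,0,0,0,1],
    [0,0,27,0,0,0,1],
    [0,0,14,0,0,0,1],
    [0,0,6,0,0,0,1],
    [0,0,0,0,0,0,1],
    [0,0,0,0,0,0,1],
    [4,0,0,0,0,0,1],
    [4,0,0,0,0,0,1],
    [4,0,0,0,0,0,1],
  ],
)

```text
time: 19.05
ee_pos: [536.9, -303.0, 55.2]
tcp_rot: [179.9, 0.0, 89.0]
force: [-0.4, -0.5, 0.2]
width: 0.005
```

>>> servo_tool(
  steps=[
    [2,0,0,0,0,0,1],
    [2,0,0,0,0,0,1],
    [2,0,0,0,0,0,1],
    [2,0,0,0,0,0,1],
    [2,0,0,0,0,0,1],
    [2,0,0,0,0,0,1],
    [2,0,0,0,0,0,1],
    [2,0,0,0,0,0,1],
  ],
)

```text
time: 19.85
ee_pos: [536.9, -287.2, 54.5]
tcp_rot: [180.0, 0.0, 89.0]
force: [-0.4, -2.6, 0.9]
width: 0.009
```

Contact: 2.6 N of sliding friction. I continue to the plate.

>>> servo_tool(
  steps=[
    [2,0,0,0,0,0,1],
    [2,0,0,0,0,0,1],
    [1.5,0,0,0,0,0,1],
    [1,0,0,0,0,0,1],
    [1,0,0,0,0,0,1],
  ],
)

```text
time: 20.35
ee_pos: [536.9, -279.6, 54.5]
tcp_rot: [-180.0, -0.0, 89.0]
force: [-0.9, -2.3, 1.3]
width: 0.006
```

>>> servo_tool(
  steps=[
    [1,0,0,0,0,0,1],
    [1,0,0,0,0,0,1],
  ],
)

```text
time: 20.55
ee_pos: [537.0, -278.1, 54.5]
tcp_rot: [180.0, 0.1, 89.1]
force: [-1.7, -7.8, 0.5]
width: 0.007
```

>>> servo_tool(
  steps=[
    [0.4,0,0,0,0,0,1],
    [0,0,0,0,0,0,1],
    [0,0,0,0,0,0,1],
  ],
)

```text
time: 20.85
ee_pos: [537.0, -278.2, 54.5]
tcp_rot: [180.0, 0.1, 89.0]
force: [-2.4, -6.3, 0.2]
width: 0.009
```

>>> servo_tool(
  steps=[
    [-5,0,0,0,0,0,1],
    [-15,0,0,0,0,0,1],
    [0,0,-30,0,0,0,1],
    [0,0,-45,0,0,0,1],
    [0,0,-40,0,0,0,1],
    [0,0,-15,0,0,0,1],
    [30,0,0,0,0,0,1],
    [40,0,0,0,0,0,1],
    [20,0,0,0,0,0,1],
    [0,0,0,0,0,0,1],
  ],
)

```text
time: 21.85
ee_pos: [537.6, -205.3, 183.7]
tcp_rot: [-179.9, -0.1, 89.2]
force: [-0.4, -1.0, -0.6]
width: 0.007
```

Run:
```python
from h import *
s=arm.sense();print(s["ee_pos"],s["tcp_rot"],s["force"],s["width"],s["time"])
p=arm.camera_params("wrist");w=arm.get_image("wrist")
cv2.imwrite("pics/p7.png",w[:,:,::-1])
th=np.radians(-1.025);R=np.array([[np.cos(th),-np.sin(th)],[np.sin(th),np.cos(th)]])
for J in((0,0,111.5),(0,60,69.1),(0,-60,69.1),(-24,60,82)): print(J,proj(p,[*(R@J[:2]+[538.24,-207.29]),J[2]]))
```

```text
[ 537.60654337 -205.29742309  183.67620318] [-1.79898999e+02 -7.19405728e-02  8.91600566e+01] [-0.39199956 -1.00659095 -0.57029981] 0.00653368857372769 21.85
(0, 0, 111.5) [318.38715596 262.20199481]
(0, 60, 69.1) [318.61674912 171.21086282]
(0, -60, 69.1) [317.89497045 311.53955251]
(-24, 60, 82) [286.19755687 172.15464603]
```

View pics/p7.png

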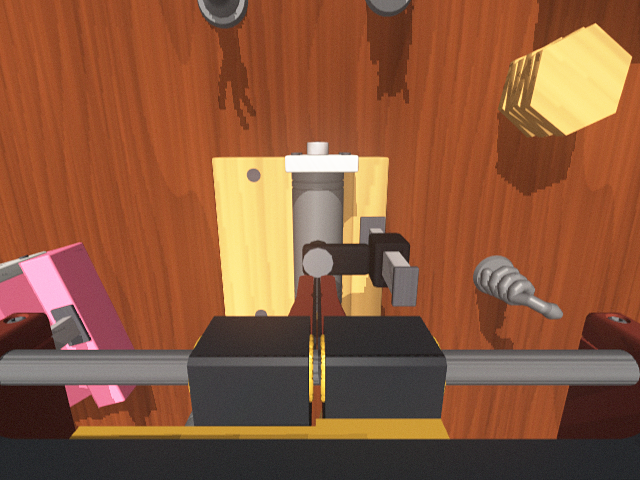

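The pillar is centred in the vee and butted on the plate (column 318, row 171), and the disc is at (318,262) as predicted. I go down onto it.

>>> servo_tool(
  steps=[
    [-1.5,0.4,15,0,0,0,1],
    [0,0,20,0,0,0,1],
    [0,0,12,0,0,0,1],
    [0,0,5,0,0,0,1],
    [0,0,0,0,0,0,1],
    [0,0,0,0,0,0,1],
    [0,0,0,0,0,0,1],
  ],
)

```text
time: 22.6
ee_pos: [539.1, -209.1, 133.1]
tcp_rot: [179.9, 0.0, 89.0]
force: [-0.3, -0.2, -0.6]
width: 0.005
```

>>> servo_tool(
  steps=[
    [0,0,1,0,0,0,1],
    [0,0,1,0,0,0,1],
    [0,0,1,0,0,0,1],
    [0,0,1,0,0,0,1],
    [0,0,1,0,0,0,1],
    [0,0,1,0,0,0,1],
  ],
)

```text
time: 23.2
ee_pos: [538.6, -208.8, 126.7]
tcp_rot: [180.0, 0.0, 89.0]
force: [-2.4, 0.7, 5.4]
width: 0.003
```

>>> servo_tool(
  steps=[
    [0,0,1,0,0,0,1],
    [0,0,1,0,0,0,1],
    [0,0,1,0,0,0,1],
    [0,0,1,0,0,0,1],
    [0,0,1,0,0,0,1],
    [0,0,1,0,0,0,1],
    [0,0,1,0,0,0,1],
    [0,0,1,0,0,0,1],
    [0,0,1,0,0,0,1],
    [0,0,1,0,0,0,1],
  ],
)

```text
time: 24.2
ee_pos: [538.6, -208.8, 116.8]
tcp_rot: [180.0, -0.0, 89.0]
force: [-2.3, 0.5, 5.5]
width: 0.003
```

>>> servo_tool(
  steps=[
    [0,0,0.7,0,0,0,1],
    [0,0,0.7,0,0,0,1],
    [0,0,0.6,0,0,0,1],
  ],
)

```text
time: 24.5
ee_pos: [538.6, -208.8, 114.8]
tcp_rot: [180.0, -0.0, 89.0]
force: [-1.4, 0.9, 5.3]
width: 0.004
```

>>> servo_tool(
  steps=[
    [0,0,0.5,0,0,0,1],
    [0,0,0.5,0,0,0,1],
  ],
)

```text
time: 24.7
ee_pos: [538.6, -208.8, 113.8]
tcp_rot: [180.0, -0.0, 89.0]
force: [-2.0, 0.6, 4.6]
width: 0.006
```

>>> servo_tool(
  steps=[
    [0,0,0.5,0,0,0,1],
    [0,0,0.5,0,0,0,1],
  ],
)

```text
time: 24.9
ee_pos: [538.6, -208.8, 112.8]
tcp_rot: [180.0, 0.0, 89.0]
force: [-1.9, 1.2, 4.8]
width: 0.004
```

>>> servo_tool(
  steps=[
    [0,0,0.5,0,0,0,1],
    [0,0,0.5,0,0,0,1],
  ],
)

```text
time: 25.1
ee_pos: [538.6, -208.8, 111.8]
tcp_rot: [180.0, 0.0, 89.0]
force: [-1.8, 0.3, 5.5]
width: 0.002
```

>>> servo_tool(
  steps=[
    [0,0,0.4,0,0,0,1],
    [0,0,0.4,0,0,0,1],
  ],
)

```text
time: 25.3
ee_pos: [538.6, -208.8, 111.1]
tcp_rot: [180.0, 0.0, 89.0]
force: [-2.2, 1.3, 5.4]
width: 0.005
```

>>> servo_tool(
  steps=[
    [0,0,0.4,0,0,0,1],
    [0,0,0.4,0,0,0,1],
  ],
)

```text
time: 25.5
ee_pos: [538.6, -208.8, 110.2]
tcp_rot: [180.0, -0.0, 89.0]
force: [-2.3, 2.0, 6.1]
width: 0.005
```

>>> servo_tool(
  steps=[
    [0,0,0.3,0,0,0,1],
    [0,0,0.3,0,0,0,1],
  ],
)

```text
time: 25.7
ee_pos: [538.6, -208.8, 109.7]
tcp_rot: [180.0, -0.0, 89.0]
force: [-1.7, 1.2, 7.2]
width: 0.008
```

>>> servo_tool(
  steps=[
    [0,0,0.3,0,0,0,1],
    [0,0,0.2,0,0,0,1],
  ],
)

```text
time: 25.9
ee_pos: [538.6, -208.8, 109.4]
tcp_rot: [180.0, -0.0, 89.0]
force: [-2.8, 1.1, 8.9]
width: -0.0
```

>>> servo_tool(
  steps=[
    [0,0,0.4,0,0,0,1],
    [0,0,0.3,0,0,0,1],
  ],
)

```text
time: 26.1
ee_pos: [538.6, -208.8, 108.9]
tcp_rot: [180.0, -0.0, 89.0]
force: [-3.5, 2.0, 11.1]
width: 0.006
```

>>> servo_tool(
  steps=[
    [0,0,0.3,0,0,0,1],
    [0,0,0,0,0,0,1],
  ],
)

```text
time: 26.3
ee_pos: [538.6, -208.8, 108.8]
tcp_rot: [180.0, 0.0, 89.0]
force: [-3.9, 1.4, 10.7]
width: 0.005
```

>>> servo_tool(
  steps=[
    [0,0,0.4,0,0,0,1],
    [0,0,0.4,0,0,0,1],
    [0,0,0,0,0,0,1],
  ],
)

```text
time: 26.6
ee_pos: [538.6, -208.8, 108.3]
tcp_rot: [180.0, 0.0, 89.0]
force: [-4.8, 2.0, 14.5]
width: 0.005
```

>>> servo_tool(
  steps=[
    [0,0,0.2,0,0,0,1],
    [0,0,0,0,0,0,1],
  ],
)

```text
time: 26.8
ee_pos: [538.7, -208.9, 108.2]
tcp_rot: [180.0, 0.0, 89.0]
force: [-4.3, 2.3, 14.8]
width: 0.004
```

A 15 N push gives about 9.5 N of squeeze. I lift off and look.

>>> servo_tool(
  steps=[
    [0,0,-2,0,0,0,1],
    [0,0,-20,0,0,0,1],
    [0,0,-40,0,0,0,1],
    [0,0,-40,0,0,0,1],
    [0,0,-20,0,0,0,1],
    [-40,-10,0,0,0,0,1],
    [-45,-10,0,0,0,0,1],
    [-20,0,0,0,0,0,1],
    [0,0,0,0,0,0,1],
    [0,0,0,0,0,0,1],
  ],
)

```text
time: 27.8
ee_pos: [516.7, -313.1, 228.2]
tcp_rot: [-180.0, -0.1, 89.0]
force: [0.0, 0.1, -1.0]
width: 0.006
```

Run:
```python
from h import *
s=arm.sense();print(s["ee_pos"],s["force"],s["time"])
p=arm.camera_params("wrist");w=arm.get_image("wrist");t=arm.get_image("scene")
b=cv2.resize(w[60:440,120:580,::-1],(440,364));a=cv2.resize(t[180:330,100:250,::-1],(360,364),interpolation=cv2.INTER_CUBIC)
cv2.imwrite("pics/p8.png",np.hstack([a,b]))
th=np.radians(-1.025);R=np.array([[np.cos(th),-np.sin(th)],[np.sin(th),np.cos(th)]])
for J in((0,0,94),(0,0,111.5),(0,60,69.1),(0,-60,69.1)):
  q=proj(p,[*(R@J[:2]+[538.24,-207.29]),J[2]]); print(J,(q-[120,60])*[440/460,364/380]+[360,0])
```

```text
[ 516.68721182 -313.07301012  228.20820439] [ 0.01550822  0.0527157  -1.04614981] 27.8
(0, 0, 94) [572.51943736  45.78847473]
(0, 0, 111.5) [574.16077531  43.02955809]
(0, 60, 69.1) [571.86393779 -26.06126575]
(0, -60, 69.1) [569.30985041 116.38076454]
```

View pics/p8.png

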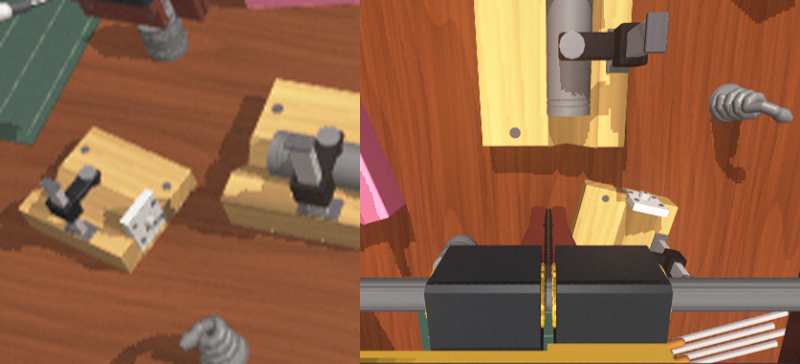

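The clamp is down at (572,45), as predicted for a disc height of 94 mm. The pillar's free end is at about (569,115), against (569,116) predicted for the home position. The arm is clear, so I hand in.

```bash
python3 -c "
from workcell import arm
print(arm.sign_off(), arm.sense()['time'])"
```

```text
the job is handed in; nothing more can be done
the job is handed in; nothing more can be done
```

The pillar is in the vee, butted against the drill guide plate and clamped. I handed the job in at about 28 s of the 64 s allowed.

- **Placing and rolling:** I set the pillar on the large beech jig's ledge, let go, and rolled it into the vee with both open fingers, without lifting it over.
- **Butting:** I slid it along until it stopped at the plate. The force rose from about 2.5 N to 6–8 N and it moved no further.
- **Clamping:** I pressed the clamp disc to about 14.8 N. Less the arm's roughly 5.5 N slide friction, that leaves about 9.5 N of squeeze, inside the 5–14 N range. The squeeze is worked out from the push; I could not measure it directly.

In the last picture, the pillar's free end and the lowered disc were each within about 1 pixel of where they should be. The force readings showed the arm touching nothing. That picture did not show the plate end of the pillar; the previous one, before clamping, showed it against the plate. I touched none of the miniatures or other things. The last picture showed only some of them, so I have no final view of every one. No check failed or disagreed.

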